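Close the green food canister at the packing bench

ROBOT

A 6-joint arm with a two-finger parallel gripper is mounted at the origin on the work surface. World frame = base frame: x ahead of the robot, y to its left, z up, the work surface at z = 0. Lengths are in m, angles in degrees, forces in N, time in s.
With the tool pointing down it reaches from about 0.325 to 0.775 m from the base axis. Payload 5.5 kg.
Tool frame: the origin (TCP) lies at the centre of the arm's flange, where the gripper is bolted on; the fingertips stand 182 mm ahead of it and the grasp point (between the pads) lies 163 mm ahead of it; z points along the fingers, y is the line along which they close (so a half turn about z gives the same grasp; the last joint's range is limited). The gripper opens to 88 mm and grips with 3 to 60 N. Pads are 20 mm wide; open, the fingers measure 115 mm over their backs; the gripper's body (75 mm by 178 mm) begins 61 mm behind the grasp point.
Start: joints at [-66.618, 5.22, 70.514, -0, 104.267, -3.249], TCP at [0.269, -0.536, 0.405] pointing down, gripper open.
Joint ranges: [-164.24, 164.24], [-49.07, 125.15], [9.68, 141.18], [-86.29, 266.29], [3.28, 154.24], [-151.56, 151.56]. Speed limits (degrees/s): [147.25, 147.25, 172.46, 180, 180, 180].

INTERFACE

Orientations are given as [roll, pitch, yaw] about the fixed x, y, z axes, in that order (R = Rz(yaw) Ry(pitch) Rx(roll)).
In Python, from station import r gives the robot as it stands. The module is installed in compiled form; this text tells all that it offers. Calls block until the motion is done:
- r.reach(position, orientation): joint-space move of the TCP to a pose.
- r.servo_line(position, rotation=None, speed=0.15): straight line of the TCP; rotation=None keeps the orientation; speed is the mean speed in m/s.
- r.move_joints(angles): joint-space move.
- r.let_go() and r.grab(squeeze=None): open the fingers fully, or close them until they stop; squeeze is the grip in N (None keeps the last).
- r.wait(seconds).
- r.inverse_kinematics(position, orientation): joint angles nearest the present ones, or None.
- r.sense(): the state.
- r.snapshot(name): name is "scene" or "top"; returns a dict with "frame" (384x512x3 uint8, red, green, blue), "fx", "fy", "cx", "cy" (pixels), "dist_coeffs" ([k1, k2, p1, p2, k3] as OpenCV has them; the pictures are not rectified), "R" (3x3) and "t" (3): a world point X has camera coordinates R X + t. Camera axes: x right, y down, z forward; pixel columns grow to the right and rows downward; lengths in m; the calibration is good to about 2 mm. A picture is of the moment at which its call begins. There is no depth.
A pose or a line that the arm cannot do raises r.IKError and nothing moves.
- r.hand_in(): hands the job in; it is judged then, once.
The state is a dict: "clock": time; "joints": joint angles; "joint_vel": joint speeds; "joint_torque": joint torques, N m; "tcp_pos": TCP position; "orientation": TCP orientation; "contact_force": force on the tool from outside, world axes, zero at the start; "torque": the same for the moment, N m; "opening": finger opening in m; "gripper_force": force on a finger pad.
Only numpy, scipy, OpenCV 4.12 (cv2) and the standard library are available. Lean on these libraries where they do the work, as an engineer would, in place of code of your own. Each camera call takes 0.05 s, during which the arm holds its last target. There are 200 camera calls.

TASK

Close the open green canister with its own green parts: first set the loose green seal disk flat down inside the canister's mouth, then put the green screw ring over the neck with its handle bar crosswise to the two white marks on the canister, lower it fully down, and screw it clockwise (seen from above) until the bar lines up with the white marks. Let go, leaving disk and ring fully home and level.

Things in the scene. Friction and masses are not known exactly. Their poses are not given: they have to be found in the camera images.
- green_mouth (a point): Centre of the green canister's mouth at rim height, 125 mm above the bench. Canister fixed, upright: green body 140 mm wide, 92 mm high, white neck 68 mm wide on top. Bore 56 mm wide; the disk lies on a ledge 8 mm below the rim (white, black centre). z up; x runs through the two opposite white marks (stripes on shoulder and side). The same shape in orange is a bystander.
- green_disk_knob (a point): Grip point of the loose green seal disk, on its knob's axis, 30 mm above the underside (10 mm below the knob's top). Disk 48 mm wide, 5 mm thick, 60 g; knob: round upright post 14 mm wide, from 5 to 40 mm above the underside. Starts flat on the bench, z up. Fully home, this point is 22 mm above the rim. The same shape in orange is a bystander.
- green_ring_bar (a point): Centre of the handle bar of the loose green screw ring, 74 mm above the underside. Ring 104 mm wide, 28 mm high, 160 g, 40 mm hole on top; two posts carry the bar over it: 100 mm long along x, 16 mm wide (y), 24 mm high; open below between the posts, 84 mm apart. z up; same after a half turn. Starts standing on the bench, bar up. The same shape in orange is a bystander.
- green_home (a point): Where the bar's centre is when the ring is fully down, 50 mm above the rim; x along the marks line. The ring (5 mm play) drops over the neck's two lugs only with its bar 50 to 120 degrees anticlockwise, seen from above, of the marks line. It then turns freely clockwise under the lugs until the bar is in line (closed); a hard stop comes 8 degrees later. Anticlockwise it does not close.
Not all that is in view belongs to the job. What is shaped like the part that bears green_ring_bar but blue or pink is not meant.

How it is judged:
By the outcome, as a careful person would: the job done as asked, in the order asked, and still so for the second after the job is handed in, with the robot touching nothing.
It also fails if it takes over 56 s, if anything falls off the work surface, if the arm or the gripper's body presses on something with over 40 N, if the wrist force passes 120 N, or if a joint passes its speed limit or range.

## Working session

There is one attempt and no reset: what is moved stays moved. The work goes in short steps, each a Python script; the robot and the scene stay as the last script left them, time stands still between calls to the robot, and variables do not carry over. Pictures are saved under pics/ and viewed, at most 10 in all, crops included, and the job is handed in when it is done.

```bash
mkdir -p pics; cat > h.py <<'E'
import numpy as np, cv2
from station import r
def snap(n):
    return r.snapshot(n)
def K(s): return np.array([[s["fx"],0,s["cx"]],[0,s["fy"],s["cy"]],[0,0,1.]])
def ray(s,px,z):
    p=cv2.undistortPoints(np.array(px,float).reshape(-1,1,2),K(s),np.array(s["dist_coeffs"],float))[:,0]
    R=np.array(s["R"]);t=np.array(s["t"])
    d=np.c_[p,np.ones(len(p))]@R; c=-R.T@t
    return c+d*((z-c[2])/d[:,2])[:,None]
def proj(s,X):
    R=np.array(s["R"]);t=np.array(s["t"],float)
    return cv2.projectPoints(np.array(X,float).reshape(-1,1,3),cv2.Rodrigues(R)[0],t,K(s),np.array(s["dist_coeffs"],float))[0][:,0]
def save(s,f,box=None,k=1):
    im=cv2.cvtColor(s["frame"],cv2.COLOR_RGB2BGR)
    if box: im=im[box[1]:box[3],box[0]:box[2]]
    cv2.imwrite("pics/"+f,cv2.resize(im,None,fx=k,fy=k,interpolation=cv2.INTER_CUBIC))
E
python3 - <<'E'
from h import *
for n in("scene","top"):
    s=snap(n); save(s,n+"0.png",k=1.5); R=np.array(s["R"]); print(n,-R.T@np.array(s["t"]),s["fx"],R[2])
    hsv=cv2.cvtColor(s["frame"],cv2.COLOR_RGB2HSV)
    m=cv2.inRange(hsv,(40,70,40),(85,255,255))
    c,l,st,ce=cv2.connectedComponentsWithStats(m)
    for i in range(1,c):
        if st[i,4]>30: print(st[i],ce[i].round(1))
print(r.sense())
E
```

```text
scene [ 0.86804735 -0.43004785  1.06707431] 453.69106797957346 [-0.35271562  0.44422482 -0.82356299]
[192   0  25  22 299] [200.7   9.6]
[210   0  14   7  54] [218.    1.8]
[ 239    0  191  110 8946] [362.6  37.8]
[278 147  38  39 956] [295.3 166.8]
[ 395  173  102  118 5555] [445.8 231.4]
[228 208  17  16 203] [236.  216.1]
[ 204  280   62   61 1844] [234.5 313.1]
top [0.33464572 0.04870064 1.3037265 ] 419.30045167535417 [ 0.11354707  0.02312974 -0.99326335]
[ 122   37  100   49 4531] [171.9  61. ]
[ 321  120   47   47 1101] [342.6 144.4]
[  25  145   73   60 4177] [ 61.6 174.8]
[178 180  34  35 858] [194.5 197.8]
[262 201  16  15 187] [269.7 208. ]
[   0  236   26  148 3195] [ 11.1 307.6]
{'clock': 0.1, 'joints': array([-6.66158880e+01,  5.25776879e+00,  7.05746403e+01, -8.08776743e-04,
        1.04265489e+02, -3.24941337e+00]), 'joint_vel': array([-0.02418487, -0.01293493, -0.15652907,  0.01258471, -0.05383799,
        0.06498593]), 'joint_torque': array([ 3.05284957e-03, -4.47856021e+01, -4.07570994e+01,  7.00796675e-02,
        2.84160889e-02, -1.16885735e-04]), 'tcp_pos': array([ 0.26897923, -0.53638796,  0.40363374]), 'orientation': array([-1.79902214e+02, -4.76621856e-03,  2.66333227e+01]), 'contact_force': array([-0.33234893, -0.44637644,  0.26488811]), 'torque': array([ 0.06948843, -0.00866002,  0.02942279]), 'gripper_force': 0.0, 'opening': 0.08748388974852639}
```

View pics/scene0.png

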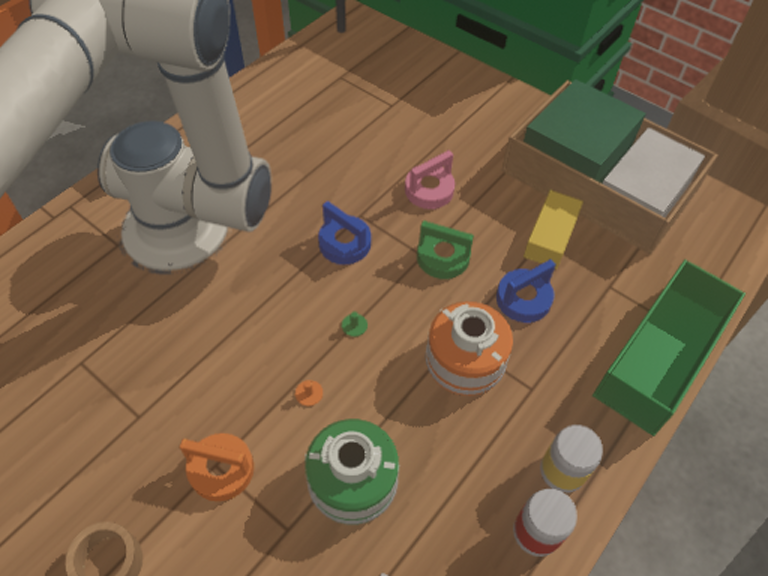

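View pics/top0.png

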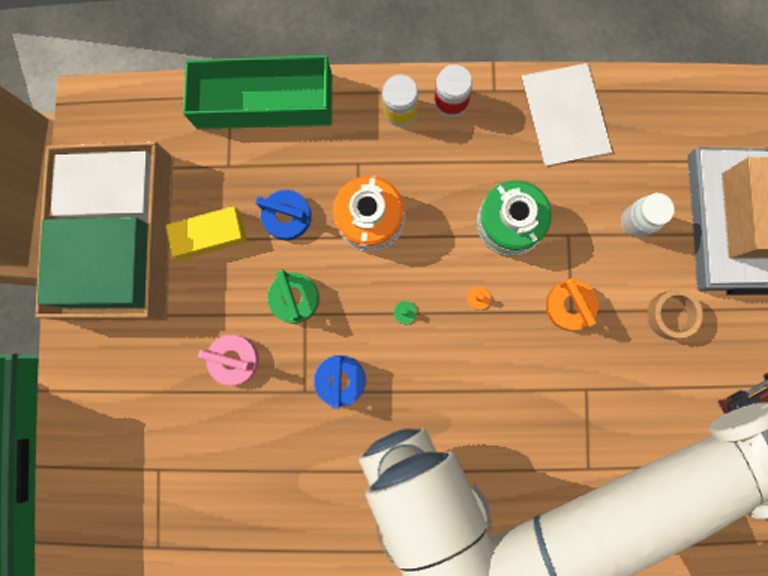

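Scene (picture px/1.5): green canister (234,313), green ring (295,167) and green disk (236,216). In the top view they are at (343,144), (195,198) and (270,208). Lookalikes in the top view:
- Rings: blue (190,143) and (227,254), pink (154,240), orange (381,203).
- Canister: orange (246,141).
- Disk: orange (320,198).
- Other green: the boxes at (172,61) and (62,175).

I'm choosing the three green parts by colour and shape, and will check them in one mosaic crop.

```bash
python3 - <<'E'
from h import *
S={n:snap(n) for n in("scene","top")}
import pickle; pickle.dump(S,open("S0.pkl","wb"))
def crop(s,c,w=33):
    im=cv2.cvtColor(s["frame"],cv2.COLOR_RGB2BGR)[c[1]-w:c[1]+w,c[0]-w:c[0]+w]
    return cv2.resize(im,(264,264),interpolation=cv2.INTER_NEAREST)
rows=[np.hstack([crop(S["top"],(343,144)),crop(S["top"],(195,198)),crop(S["top"],(270,208))]),
      np.hstack([crop(S["scene"],(234,310)),crop(S["scene"],(295,167)),crop(S["scene"],(236,216))])]
cv2.imwrite("pics/mosaic.png",np.vstack(rows))
# black bore centroids
for n,c in(("top",(343,144)),("scene",(234,310))):
    s=S[n]; v=s["frame"].max(2).copy(); m=np.zeros_like(v); m[c[1]-20:c[1]+15,c[0]-20:c[0]+20]=(v<70)[c[1]-20:c[1]+15,c[0]-20:c[0]+20]
    k,l,st,ce=cv2.connectedComponentsWithStats(m.astype(np.uint8))
    i=1+st[1:,4].argmax(); print(n,"bore",st[i],ce[i],ray(s,ce[i],.117))
# bright low-saturation marks/neck, on components
    hsv=cv2.cvtColor(s["frame"],cv2.COLOR_RGB2HSV)
    m=cv2.inRange(hsv,(0,0,120),(180,60,255)); 
    k,l,st,ce=cv2.connectedComponentsWithStats(m)
    for i in range(1,k):
        if abs(ce[i]-c).max()<33 and st[i,4]>3: print(" white",st[i],ce[i].round(2),ray(s,ce[i],.092)[0].round(4))
E
```

```text
top bore [340 134  12  13 118] [345.75423729 140.08474576] [[ 0.61714965 -0.16713025  0.117     ]]
 white [332 124  27  32 453] [345.02 139.99] [ 0.6234 -0.1695  0.092 ]
 white [318 138  21  32 132] [324.03 156.62] [ 0.574  -0.1061  0.092 ]
 white [353 155   5   6  17] [355.06 157.65] [ 0.5701 -0.1973  0.092 ]
 white [345 163  12   7  14] [350.64 166.5 ] [ 0.5439 -0.1834  0.092 ]
 white [342 167   4   1   4] [343.5 167. ] [ 0.5426 -0.1623  0.092 ]
scene bore [226 295  17  16 219] [234.07305936 302.63926941] [[ 0.61930391 -0.16791687  0.117     ]]
 white [214 287  41  35 761] [234.17 303.75] [ 0.6146 -0.1629  0.092 ]
 white [206 302   7   4  27] [209.11 303.44] [ 0.571  -0.1981  0.092 ]
 white [256 308   8   5  32] [259.31 309.72] [ 0.6666 -0.1378  0.092 ]
 white [265 310   1   6   6] [265.  312.5] [ 0.6804 -0.1348  0.092 ]
 white [253 318  12  25  78] [259.49 330.58] [ 0.6963 -0.1742  0.092 ]
```

View pics/mosaic.png

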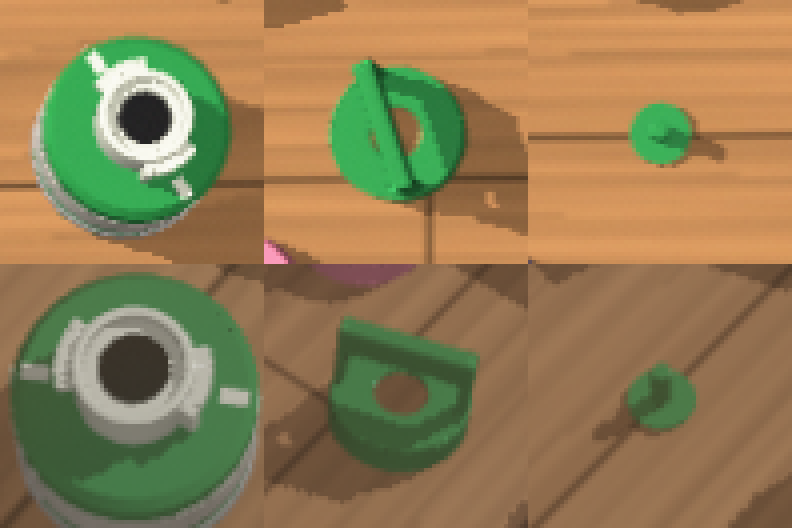

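The mosaic confirms the green canister, ring and disk. In the canister crops, the shoulder marks show at top px (334,127)/(355,158) and scene px (209,303)/(259,310). The ring's bar shows in top px from (188,180) to (197,212). Next I'll measure the bar and disk in both views.

```bash
python3 - <<'E'
from h import *
import pickle; S=pickle.load(open("S0.pkl","rb"))
for n,cr,cd,mk in(("top",(195,198),(270,208),((333.5,127),(355.06,157.65))),("scene",(295,167),(236,216),((209.1,303.4),(259.3,309.7)))):
    s=S[n];hsv=cv2.cvtColor(s["frame"],cv2.COLOR_RGB2HSV)
    m=cv2.inRange(hsv,(40,70,30),(85,255,255))
    a=ray(s,mk,.092);d=a[1]-a[0];print(n,"marks",a[:,:2].round(4).tolist(),"mid",a.mean(0)[:2].round(4),np.degrees(np.arctan2(d[1],d[0]))%180)
    # disk
    b=np.zeros_like(m);b[cd[1]-12:cd[1]+12,cd[0]-12:cd[0]+12]=m[cd[1]-12:cd[1]+12,cd[0]-12:cd[0]+12]
    o=cv2.morphologyEx(b,cv2.MORPH_OPEN,cv2.getStructuringElement(cv2.MORPH_ELLIPSE,(11,11)))
    for q in(b,o):
        y,x=np.nonzero(q);print(" disk",len(x),x.mean(),y.mean(),ray(s,(x.mean(),y.mean()),.004)[0,:2].round(4))
    # ring
    w=32;b=np.zeros_like(m);b[cr[1]-w:cr[1]+w,cr[0]-w:cr[0]+w]=m[cr[1]-w:cr[1]+w,cr[0]-w:cr[0]+w]
    # project silhouette pixels: lower-body: opening removes bar
    cn=max(cv2.findContours(b,cv2.RETR_EXTERNAL,cv2.CHAIN_APPROX_NONE)[0],key=cv2.contourArea)[:,0]
    print(" ring bbox",cn.min(0),cn.max(0))
    g=s["frame"][:,:,1]
    sub=np.where(b>0,g,0)[cr[1]-w+8:cr[1]+w-8,cr[0]-w+10:cr[0]+w-8]
    print((cr[0]-w+10,cr[1]-w+8)); print("\n".join(" ".join("%3d"%v if v else "  ." for v in row) for row in sub[:, :]))
E
```

```text
top marks [[0.6631, -0.1367], [0.5701, -0.1973]] mid [ 0.6166 -0.167 ] 33.09154275988007
 disk 187 269.668449197861 207.9572192513369 [0.4313 0.0555]
 disk 170 269.71176470588233 208.0 [0.4311 0.0553]
 ring bbox [178 180] [211 214]
(173, 174)
  .   .   .   .   .   .   .   .   .   .   .   .   .   .   .   .   .   .   .   .   .   .   .   .   .   .   .   .   .   .   .   .   .   .   .   .   .   .   .   .   .   .   .   .   .   .
  .   .   .   .   .   .   .   .   .   .   .   .   .   .   .   .   .   .   .   .   .   .   .   .   .   .   .   .   .   .   .   .   .   .   .   .   .   .   .   .   .   .   .   .   .   .
  .   .   .   .   .   .   .   .   .   .   .   .   .   .   .   .   .   .   .   .   .   .   .   .   .   .   .   .   .   .   .   .   .   .   .   .   .   .   .   .   .   .   .   .   .   .
  .   .   .   .   .   .   .   .   .   .   .   .   .   .   .   .   .   .   .   .   .   .   .   .   .   .   .   .   .   .   .   .   .   .   .   .   .   .   .   .   .   .   .   .   .   .
  .   .   .   .   .   .   .   .   .   .   .   .   .   .   .   .   .   .   .   .   .   .   .   .   .   .   .   .   .   .  
[... 16352 characters left out ...]
   .   .   .   .   .   .   .   .   .   .   .   .   .   .   .   .   .   .   .   .   .   .   .   .   .   .   .   .   .   .   .   .   .   .   .   .   .
  .   .   .   .   .   .   .   .   .   .   .   .   .   .   .   .   .   .   .   .   .   .   .   .   .   .   .   .   .   .   .   .   .   .   .   .   .   .   .   .   .   .   .   .   .   .
  .   .   .   .   .   .   .   .   .   .   .   .   .   .   .   .   .   .   .   .   .   .   .   .   .   .   .   .   .   .   .   .   .   .   .   .   .   .   .   .   .   .   .   .   .   .
  .   .   .   .   .   .   .   .   .   .   .   .   .   .   .   .   .   .   .   .   .   .   .   .   .   .   .   .   .   .   .   .   .   .   .   .   .   .   .   .   .   .   .   .   .   .
```

```bash
python3 - <<'E'
from h import *
import pickle; S=pickle.load(open("S0.pkl","rb"))
for n,p in(("top",[(186.5,181),(195.3,211.6)]),("scene",[(281.3,148.6),(314.6,158.5)])):
    a=ray(S[n],p,.086);d=a[1]-a[0];print(n,a.round(4).tolist(),a.mean(0).round(4),np.linalg.norm(d),np.degrees(np.arctan2(d[1],d[0]))%180)
for y in (0,90,-90,45,-45): 
    print(y,[None if (q:=r.inverse_kinematics(p,[180,0,y])) is None else np.round(q,0) for p in([.432,.055,.3],[.467,.2,.3],[.618,-.167,.4])])
E
```

```text
top [[0.5072, 0.2999, 0.086], [0.4164, 0.2727, 0.086]] [0.4618 0.2863 0.086 ] 0.09470932786594329 16.664860161343
scene [[0.4204, 0.2685, 0.086], [0.513, 0.2994, 0.086]] [0.4667 0.2839 0.086 ] 0.0976058260420409 18.4499051674796
0 [array([  3., -21., 105.,  -0.,  96.,  93.]), array([ 19.,  -9.,  95.,  -0.,  94., 109.]), array([-18.,  11.,  64.,  -0., 104.,  72.])]
90 [array([  3., -21., 105.,  -0.,  96.,   3.]), array([19., -9., 95., -0., 94., 19.]), array([-18.,  11.,  64.,   0., 104., -18.])]
-90 [None, None, None]
45 [array([  3., -21., 105.,  -0.,  96.,  48.]), array([19., -9., 95., -0., 94., 64.]), array([-18.,  11.,  64.,  -0., 104.,  27.])]
-45 [array([  3., -21., 105.,  -0.,  96., 138.]), None, array([-18.,  11.,  64.,  -0., 104., 117.])]
```

Estimates:
- Mouth: (0.618, -0.1675), marks at 32.6°.
- Disk: (0.432, 0.055).
- Ring bar: (0.464, 0.285), angle 17.6°.

I'll move the disk first.

```bash
cat >> h.py <<'E'
G=.163
def st(tag=""):
    s=r.sense(); print(tag,"t%.1f"%s["clock"],s["tcp_pos"].round(4),"yaw%.1f"%s["orientation"][2],"open %.4f"%s["opening"],"F",s["contact_force"].round(1),"g%.0f"%s["gripper_force"])
E
python3 - <<'E'
from h import *
o=[180,0,32.6]
r.reach([.432,.055,.12+G],o)
r.servo_line([.432,.055,.032+G],speed=.08); st("pre")
r.grab(25); st("grabbed")
r.servo_line([.432,.055,.24+G],speed=.15); st("up")
r.reach([.618,-.1675,.24+G],o); st("over")
S={n:snap(n) for n in("scene","top")}
def crop(s,z,w=40):
    c=proj(s,[.618,-.1675,z])[0].round().astype(int)
    return cv2.resize(cv2.cvtColor(s["frame"],cv2.COLOR_RGB2BGR)[c[1]-w:c[1]+w,c[0]-w:c[0]+w],(400,400),interpolation=cv2.INTER_NEAREST)
cv2.imwrite("pics/over.png",np.hstack([crop(S["top"],.2),crop(S["scene"],.2)]))
E
```

```text
pre t3.7 [0.4323 0.055  0.1957] yaw32.6 open 0.0881 F [ 0.5  0.3 -0.1] g0
grabbed t4.8 [0.432 0.055 0.195] yaw32.6 open 0.0133 F [-0.6 -0.  -0.5] g25
up t6.3 [0.432  0.055  0.4019] yaw32.6 open 0.0134 F [-0.7  0.5 -1.2] g25
over t7.5 [ 0.6178 -0.1666  0.4034] yaw32.6 open 0.0134 F [-0.3  0.3 -0.7] g25
```

View pics/over.png

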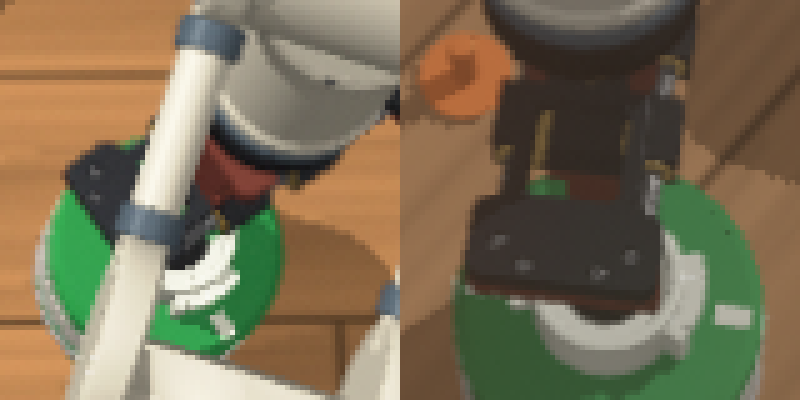

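The disk is held, and a green sliver of it shows at crop (545,187). The hand hides the rest. I'll lower in steps and watch the force.

```bash
python3 - <<'E'
from h import *
r.servo_line([.618,-.1675,.165+G],speed=.12); st()
for z in(.157,.153,.150):
    r.servo_line([.618,-.1675,z+G],speed=.03); st(z)
    if r.sense()["contact_force"][2]>8: break
E
```

```text
t8.3 [ 0.6181 -0.1674  0.3291] yaw32.6 open 0.0136 F [ 0.3  0.5 -0.7] g25
0.157 t8.8 [ 0.618  -0.1675  0.3198] yaw32.6 open 0.0132 F [ 0.1 -0.1 -1.4] g25
0.153 t9.0 [ 0.618  -0.1675  0.3156] yaw32.6 open 0.0137 F [-0.2  0.2 -0.6] g25
0.15 t9.3 [ 0.618  -0.1675  0.3127] yaw32.6 open 0.0132 F [ 0.3  0.1 -0.2] g25
```

```bash
python3 - <<'E'
from h import *
r.servo_line([.618,-.1675,.1492+G],speed=.03); st()
r.let_go(); st("rel")
r.servo_line([.618,-.1675,.26+G],speed=.15)
r.reach([.464,.285,.2+G],[180,0,17.6]); st("ring")
S={n:snap(n) for n in("scene","top")}
import pickle; pickle.dump(S,open("S1.pkl","wb"))
def crop(s,p,w=33):
    c=proj(s,p)[0].round().astype(int); print(c)
    return cv2.resize(cv2.cvtColor(s["frame"],cv2.COLOR_RGB2BGR)[c[1]-w:c[1]+w,c[0]-w:c[0]+w],(400,400),interpolation=cv2.INTER_NEAREST)
cv2.imwrite("pics/disk_in.png",np.hstack([crop(S["top"],[.618,-.1675,.125]),crop(S["scene"],[.618,-.1675,.125])]))
E
```

```text
t9.5 [ 0.618  -0.1675  0.3122] yaw32.6 open 0.0135 F [ 0.1  0.7 -0.3] g25
rel t10.8 [ 0.618  -0.1675  0.3122] yaw32.6 open 0.0875 F [ 1.   0.5 -0.1] g0
ring t13.4 [0.4645 0.2844 0.3631] yaw17.5 open 0.0882 F [-0.1 -0.8 -1. ] g0
[346 139]
[234 301]
```

View pics/disk_in.png

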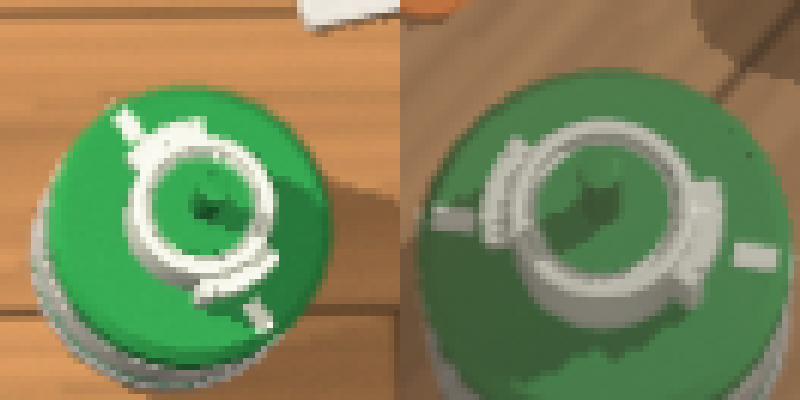

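The disk sits flat and centred in the bore: top crop (205,207), scene crop (600,200). Before grasping the ring, I'll cross-check its centre by the hole at z=28 mm.

```bash
python3 - <<'E'
from h import *
import pickle; S=pickle.load(open("S0.pkl","rb"));S1=pickle.load(open("S1.pkl","rb"))
print(ray(S["scene"],(295.5,165.4),.028),ray(S["top"],(194.4,197.8),.028))
# disk centre in bore vs commanded; green inside rim
for n in("top","scene"):
    s=S1[n]; m=cv2.inRange(cv2.cvtColor(s["frame"],cv2.COLOR_RGB2HSV),(40,70,30),(85,255,255))
    c=proj(s,[.618,-.1675,.122])[0].round().astype(int)
    k,l,stt,ce=cv2.connectedComponentsWithStats(m,connectivity=4); i=l[c[1],c[0]]; print(n,stt[i],ray(s,ce[i],.122))
E
```

```text
[[0.46395261 0.28563209 0.028     ]] [[0.46288219 0.28659888 0.028     ]]
top [338 132  17  16 213] [[ 0.61738151 -0.16673718  0.122     ]]
scene [224 292  21  21 348] [[ 0.61942896 -0.16829731  0.122     ]]
```

```bash
python3 - <<'E'
from h import *
x,y=.4643,.2855
r.servo_line([x,y,.078+G],[180,0,17.6],speed=.12); st("pre")
r.grab(50); st("grab")
r.servo_line([x,y,.10+G],speed=.08); st("lift")
r.servo_line([x,y,.30+G],speed=.15)
r.reach([.618,-.1675,.27+G],[180,0,122.6]); st("over")
s=snap("scene")
import pickle; pickle.dump(s,open("S2.pkl","wb"))
c=proj(s,[.618,-.1675,.22])[0].round().astype(int); print(c)
save(s,"ring_over.png",(c[0]-55,c[1]-50,c[0]+55,c[1]+60),5)
E
```

```text
pre t14.7 [0.4646 0.2856 0.2421] yaw17.6 open 0.0878 F [ 0.6 -1.2  0.3] g0
grab t15.8 [0.4643 0.2855 0.241 ] yaw17.6 open 0.0161 F [0.5 0.3 0.9] g50
lift t16.2 [0.4645 0.2856 0.2641] yaw17.6 open 0.0156 F [-0.  -1.1 -1.4] g50
over t19.9 [ 0.6181 -0.167   0.4331] yaw122.6 open 0.0156 F [ 0.7  0.3 -1.6] g50
[233 283]
```

View pics/ring_over.png

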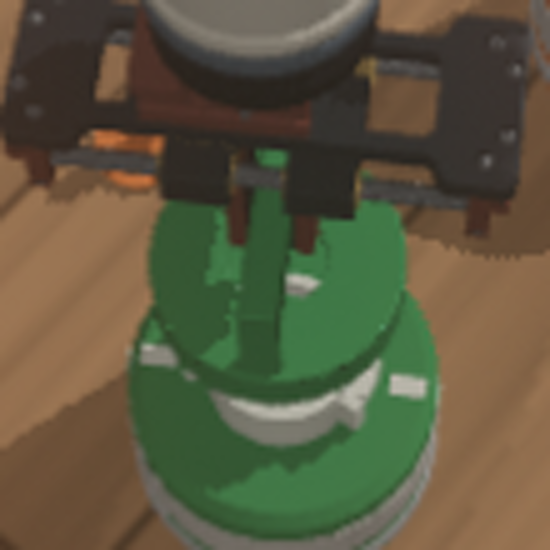

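The ring hangs level, centred over the neck and crosswise to the marks, with marks at crop (158,353)/(408,385) and bar at (262,270). I'll lower it with force checks.

```bash
python3 - <<'E'
from h import *
r.servo_line([.618,-.1675,.208+G],speed=.12); st()
for z in(.202,.198,.194,.190,.186,.183,.181,.1795):
    r.servo_line([.618,-.1675,z+G],speed=.03); st(z)
    if r.sense()["contact_force"][2]>12: break
E
```

```text
t20.6 [ 0.618  -0.1674  0.3718] yaw122.6 open 0.0161 F [ 0.5 -0.3 -1.1] g50
0.202 t21.0 [ 0.618  -0.1675  0.3651] yaw122.6 open 0.0155 F [ 0.3 -0.3 -2.1] g50
0.198 t21.3 [ 0.618  -0.1675  0.3606] yaw122.6 open 0.0158 F [ 0.3  0.5 -2.4] g50
0.194 t21.6 [ 0.618  -0.1675  0.3565] yaw122.6 open 0.0154 F [ 0.8 -0.4 -1.3] g50
0.19 t21.8 [ 0.618  -0.1675  0.3526] yaw122.6 open 0.0156 F [ 0.5 -0.1 -1.8] g50
0.186 t22.1 [ 0.618  -0.1675  0.3486] yaw122.6 open 0.0155 F [ 0.2  0.8 -0.9] g50
0.183 t22.4 [ 0.618  -0.1675  0.3456] yaw122.6 open 0.0156 F [-1.1  0.7 -1.2] g50
0.181 t22.6 [ 0.618  -0.1675  0.3438] yaw122.6 open 0.0157 F [ 0.7 -0.  -1. ] g50
0.1795 t22.9 [ 0.618  -0.1675  0.3424] yaw122.6 open 0.0160 F [-0.3 -1.1 -0.7] g50
```

```bash
python3 - <<'E'
from h import *
for z in(.1787,.178,.1775,.177):
    r.servo_line([.618,-.1675,z+G],speed=.02); st(z)
    if r.sense()["contact_force"][2]>3: break
z=r.sense()["tcp_pos"][2]-G
for k in range(1,8):
    yw=122.6-90*k/7
    r.reach([.618,-.1675,z+G],[180,0,yw]); st("turn"); t=r.sense()["torque"]; print(t.round(2))
    if abs(t[2])>2.5: break
E
```

```text
0.1787 t23.1 [ 0.618  -0.1675  0.342 ] yaw122.6 open 0.0158 F [ 1.  -0.7  1. ] g50
0.178 t23.4 [ 0.618  -0.1675  0.342 ] yaw122.6 open 0.0156 F [-0.8  0.9  4.7] g50
turn t23.7 [ 0.618  -0.1676  0.342 ] yaw110.0 open 0.0160 F [ 0.4 -0.4  2.2] g50
[-0.02 -0.08 -0.08]
turn t24.0 [ 0.618  -0.1675  0.342 ] yaw97.3 open 0.0156 F [ 0.5 -0.4  1.3] g50
[-0.07 -0.09  0.  ]
turn t24.4 [ 0.618  -0.1675  0.342 ] yaw84.4 open 0.0156 F [ 0.8 -0.9  0.5] g50
[-0.02 -0.04 -0.05]
turn t24.7 [ 0.618  -0.1675  0.342 ] yaw71.6 open 0.0156 F [-0.  -0.4  2. ] g50
[-0.05 -0.07 -0.06]
turn t25.0 [ 0.618  -0.1675  0.342 ] yaw58.8 open 0.0160 F [ 0.2 -0.5  1.6] g50
[-0.06  0.01 -0.03]
turn t25.3 [ 0.618  -0.1675  0.342 ] yaw45.9 open 0.0157 F [-1.1  0.2  2. ] g50
[-0.01 -0.02 -0.04]
turn t25.6 [ 0.618  -0.1675  0.342 ] yaw33.1 open 0.0154 F [0.1 0.8 1.2] g50
[ 0.02  0.03 -0.08]
```

```bash
python3 - <<'E'
from h import *
r.reach([.618,-.1675,.179+G],[180,0,32.2]); st()
r.let_go(); st("rel")
r.servo_line([.618,-.1675,.30+G],speed=.12)
r.reach([.45,.2,.32+G],[180,0,32]); st()
S={n:snap(n) for n in("scene","top")}
import pickle; pickle.dump(S,open("S3.pkl","wb"))
def crop(s,p,w=33):
    c=proj(s,p)[0].round().astype(int); print(c)
    return cv2.resize(cv2.cvtColor(s["frame"],cv2.COLOR_RGB2BGR)[c[1]-w:c[1]+w,c[0]-w:c[0]+w],(396,396),interpolation=cv2.INTER_NEAREST)
cv2.imwrite("pics/closed.png",np.hstack([crop(S["top"],[.618,-.1675,.125]),crop(S["scene"],[.618,-.1675,.125])]))
E
```

```text
t25.9 [ 0.618  -0.1675  0.3421] yaw32.4 open 0.0156 F [-0.5 -1.1  1. ] g50
rel t27.1 [ 0.618  -0.1675  0.342 ] yaw32.2 open 0.0881 F [0.3 0.  0.5] g0
 t29.7 [0.4506 0.1995 0.4827] yaw31.9 open 0.0878 F [0.6 0.1 0.8] g0
[346 139]
[234 301]
```

View pics/closed.png

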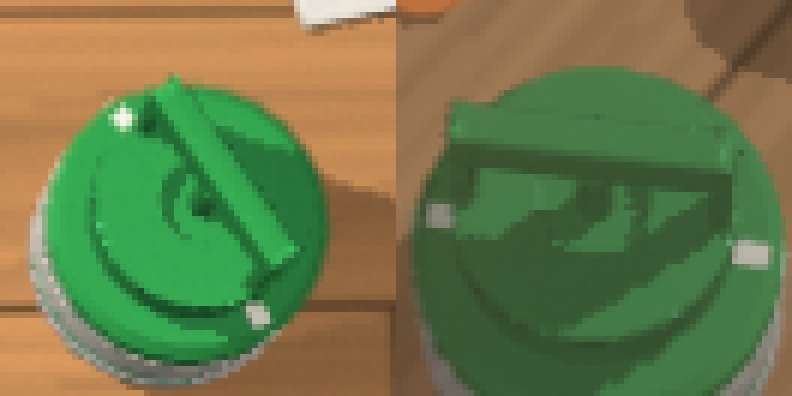

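The ring is down and level, and the disk's knob still shows at top crop (205,205). I'll check the bar's angle against the marks.

```bash
python3 - <<'E'
from h import *
import pickle; S=pickle.load(open("S3.pkl","rb"))
for n,c,p,mk in(("top",(346,139),[(166,89),(286,254)],((123,118),(258,315))),("scene",(234,301),[(454,122),(730,150)],((441,216),(751,253)))):
    f=lambda q:np.array(q)/6-.5+np.array(c)-33-np.array([66,0])*(n=="scene")
    a=ray(S[n],f(p),.187);d=a[1]-a[0];m=ray(S[n],f(mk),.092);e=m[1]-m[0]
    A=lambda v:np.degrees(np.arctan2(v[1],v[0]))%180
    print(n,a.mean(0).round(4),np.linalg.norm(d).round(4),"bar",A(d).round(1),"marks",A(e).round(1),m.mean(0).round(4))
E
```

```text
top [ 0.6173 -0.167   0.187 ] 0.0932 bar 33.9 marks 32.4 [ 0.6189 -0.167   0.092 ]
scene [ 0.6187 -0.1681  0.187 ] 0.0952 bar 33.5 marks 32.5 [ 0.6182 -0.1685  0.092 ]
```

```bash
python3 -c "
from h import *
print(r.hand_in())"
```

```text
the job is handed in; nothing more can be done
None
```

I closed the green canister and handed the job in at about 30 s: the disk is flat in the mouth, and the ring is fully down, level and turned clockwise until its bar was within about 1.5° of the marks; the verdict wasn't shown.

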